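# Flip the status marker beside the checked bowl

### The job

The bowl on the packing bench has been checked: flip the paddle of the marker stand beside the bowl right over its hinge until it lies fully flat on the other side, showing its disc face. It only takes pushing with the fingertips: do not lift, tip or shove the stand out of its place; leave the other marker, the bowl and the mug as they are.

Things in the scene. Friction and masses are not known exactly. Their poses are not given: they have to be found in the camera images.
- bowl_marker: Marker stand beside the bowl (to be flipped): dark steel base plate 180 (x) by 84 (y) by 12 mm, 1.5 kg, loose on the bench. Two thin cheeks (y = +-36 to +-41 mm, 16 mm along x, tops 48 mm up) carry a hinge along the stand's y axis, 38 mm above the bench, over the plate's middle. Origin: centre of the underside, z up. Paddle starts on its -x side; bowl on its +y side.
- bowl_paddle (a joint): Hinge angle (rad) of the white paddle beside the bowl: 0 = flat on the stand's -x side, bar face up; pi/2 = upright; pi = flat on the +x side, disc face up; stops at 0 and pi; starts at 0 to 0.45. Stiff hinge (0.035 N m friction; paddle 40 g, gravity up to 0.02 N m): it stays where left. A level push low down drags the stand; follow the arc.
- bowl_paddle_rim (a point): Middle of the outer face of the paddle's end rim, 74 mm from the hinge axis; x to the hinge, y along it, z out of the bar face. Paddle: plate 64 mm wide, 4 thick, from hinge to rim; cross rim (T section) 64 mm wide, 4 thick, 24 mm out on both faces, so 14 to 62 mm above the bench when flat. Raised black bar (10 by 44 mm) on one face, disc (36 mm) on the other.
- mug_marker: Marker stand beside the mug (identical, leave alone): dark steel base plate 180 (x) by 84 (y) by 12 mm, 1.5 kg, loose on the bench. Two thin cheeks (y = +-36 to +-41 mm, 16 mm along x, tops 48 mm up) carry a hinge along the stand's y axis, 38 mm above the bench, over the plate's middle. Origin: centre of the underside, z up. Paddle starts on its -x side; mug on its +y side.
- mug_paddle (a joint): Hinge angle (rad) of the white paddle beside the mug: 0 = flat on the stand's -x side, bar face up; pi/2 = upright; pi = flat on the +x side, disc face up; stops at 0 and pi; starts at 0 to 0.45. Stiff hinge (0.035 N m friction; paddle 40 g, gravity up to 0.02 N m): it stays where left. A level push low down drags the stand; follow the arc.
- mug_paddle_rim (a point): Middle of the outer face of the end rim of the paddle beside the mug.
- bowl: White ceramic bowl, 110 mm across the rim, 55 mm high, loose; origin at the centre of its underside, about 135 mm from its marker's middle.
- mug: White ceramic cup without handle, 76 mm across, 75 mm high, loose; origin at the centre of its underside, about 135 mm from its marker's middle.

How it is judged:
By the outcome, as a careful person would: the job done as asked, in the order asked, and still so for the second after the job is handed in, with the robot touching nothing.
It also fails if it takes over 58 s, if anything falls off the work surface, if the arm or the gripper's body presses on something with over 40 N, if the wrist force passes 120 N, or if a joint passes its speed limit or range.

### The arm

A 6-joint arm with a two-finger parallel gripper is mounted at the origin on the work surface. World frame = base frame: x ahead of the robot, y to its left, z up, the work surface at z = 0. Lengths are in mm, angles in rad, forces in N, time in s.
With the tool pointing down it reaches from about 400 to 825 mm from the base axis. Payload 7 kg.
Tool frame: the origin (TCP) lies midway between the tips of the shut fingers; the grasp point (between the pads) lies 19 mm behind it (r.grip_depth is the distance from the TCP to the grasp point, in mm); z points along the fingers, y is the line along which they close (so a half turn about z gives the same grasp; the last joint's range is limited). The gripper opens to 88 mm and grips with 3 to 60 N. Pads are 19 mm wide; open, the fingers measure 130 mm over their backs; the gripper's body (78 mm by 193 mm) begins 47 mm behind the grasp point.
Start: joints at [1.425, 0.359, 0.012, 0, -1.224, -0.288], TCP at [283.723, 612.451, 226.561] pointing down, gripper open.
Joint ranges: [-3.07, 3.07], [-1.43, 2.12], [-1.02, 1.25], [-3.03, 1.67], [-3.05, -0], [-3.03, 3.03]. Speed limits (rad/s): [2.39, 2.39, 3.01, 3.14, 3.14, 3.14].

### API

Orientations are given as [roll, pitch, yaw] about the fixed x, y, z axes, in that order (R = Rz(yaw) Ry(pitch) Rx(roll)).
In Python, from rig import r gives the robot as it stands.
- The arm moves only by the tool step_arm, never from a script. Its argument "moves" is a list of rows, each a list of 3 entries, a list of its own where there are three numbers: the closure, from 0 (fully open) to 1 (shut), then the shift along the tool's x, y, z as a fraction of full scale, then the turn, a rotation vector about the tool's x, y, z as a fraction of full scale. A call has 1 to 12 rows; each row shifts and turns the commanded pose from where the row before left it, along the tool's axes as they then stand; what a row does not reach is not made up. Full scale, the value 1, is 0.15 m for a shift and 0.5 rad for a turn. A row lasts 1/8 s, in which the tool goes at most 62.5 mm and 10.7 degrees, less where a joint would pass 70% of its speed; a pose out of reach is approached as far as the arm can. A call with a number of a shift or a turn outside -1 to 1 is refused whole. A call with a gripper value outside its range is refused whole. The fingers move at their own pace and stop on an object; "grip_force" is the grip in N (left out, the last holds). Time passes only in rows, so rows that do not move let the fingers close. It gives the time, the measured TCP pose, the force and the opening at its end, in the units of the state.
- r.get_state(): the state, without advancing time (a new reading comes with each control period).
- r.camera(name): name is "scene" or "top" or "wrist"; returns the picture (400x640x3 uint8, blue, green, red); there is no depth.
- r.calibration(name): a dict with "intrinsics" (3x3 intrinsics, pixels), "world_from_camera" (4x4, takes a point from camera to world coordinates); the wrist camera has in their place "mount" (4x4, takes a point from camera to tool coordinates, whose origin is the TCP and whose axes are the flange's). Camera axes: x right, y up, looking along -z (the intrinsics and any distortion apply to the point x, -y, -z); pixel columns grow to the right and rows downward; lengths in mm; the calibration is good to about 2 mm. The wrist camera is an equidistant fisheye: a pixel r from the principal point sees the ray r / f radians off the axis. A picture is of the moment at which its call begins: read the wrist's pose just before it. calibration takes no time and is no camera call.
- r.finish_job(): hands the job in, once; it reports no verdict.
The state is a dict: "time": time; "qpos": joint angles; "dq": joint speeds; "effort": joint torques, N m; "ee_pos": TCP position; "eef_rot": TCP orientation; "force": force on the tool from outside, world axes, zero at the start; "ft_torque": the same for the moment, N m; "gripper_width": finger opening in mm.
Only numpy, scipy, OpenCV 4.12 (cv2) and the standard library are available. Lean on these libraries where they do the work, as an engineer would, in place of code of your own. Each camera call takes 0.05 s, during which the arm holds its last target. There are 200 camera calls.

## Working session

There is one attempt and no reset: what is moved stays moved. The work goes in short steps, Python scripts to look and compute and a tool call to move; the robot and the scene stay as the last step left them, time stands still between calls to the robot, and variables do not carry over. Pictures are saved under pics/ and viewed, on a budget of 10 in all, crops included, one or two more only if the job needs it, and the job is handed in when it is done.

Besides the shell and the picture viewer there is one more tool, called after ">>>" as name(argument=value, ...), one argument or row to a line, values as JSON. step_arm: Moves the arm, as the interface text tells. Its arguments: {"type":"object","properties":{"moves":{"type":"array"},"grip_force":{"type":"number"}},"required":["moves"]}

```bash
mkdir -p pics; ls; python3 - <<'E'
from rig import r
import cv2,numpy as np
s=r.get_state();print({k:np.round(v,3) for k,v in s.items()})
for n in("scene","top"):
    cv2.imwrite(f"pics/{n}1.png",r.camera(n));c=r.calibration(n);print(n,{k:np.round(v,3).tolist() for k,v in c.items()})
print(r.calibration("wrist"))
E
```

```text
pics
{'time': np.float64(0.0), 'qpos': array([ 1.425,  0.359,  0.011, -0.   , -1.224, -0.288]), 'dq': array([-0.002, -0.001, -0.001, -0.002, -0.002,  0.   ]), 'effort': array([-0.0000e+00, -5.8272e+01,  2.9305e+01,  6.9970e+00,  7.0000e-03,
       -0.0000e+00]), 'ee_pos': array([283.535, 612.019, 225.646]), 'eef_rot': array([ 3.14 , -0.   , -0.434]), 'force': array([0.503, 0.813, 0.402]), 'ft_torque': array([ 0.052,  0.061, -0.023]), 'gripper_width': np.float64(87.271)}
scene {'intrinsics': [[422.225, 0.0, 313.958], [0.0, 422.225, 194.764], [0.0, 0.0, 1.0]], 'world_from_camera': [[0.806, -0.392, 0.444, 894.941], [0.592, 0.558, -0.582, -394.25], [-0.02, 0.732, 0.681, 607.953], [0.0, 0.0, 0.0, 1.0]]}
top {'intrinsics': [[447.732, 0.0, 312.048], [0.0, 447.732, 207.876], [0.0, 0.0, 1.0]], 'world_from_camera': [[-0.006, 0.981, -0.193, 368.637], [-1.0, -0.0, 0.029, 99.854], [0.028, 0.193, 0.981, 943.518], [0.0, 0.0, 0.0, 1.0]]}
{'intrinsics': array([[309.70691629,   0.        , 323.79844753],
       [  0.        , 309.70691629, 195.3195989 ],
       [  0.        ,   0.        ,   1.        ]]), 'mount': array([[-3.73739996e-05,  9.59935641e-01,  2.80220564e-01,
         7.55836247e+01],
       [ 9.99999793e-01,  2.15669482e-04, -6.05433194e-04,
         1.15900633e+00],
       [-6.41611925e-04,  2.80220483e-01, -9.59935451e-01,
        -1.58453688e+02],
       [ 0.00000000e+00,  0.00000000e+00,  0.00000000e+00,
         1.00000000e+00]])}
```

View pics/top1.png

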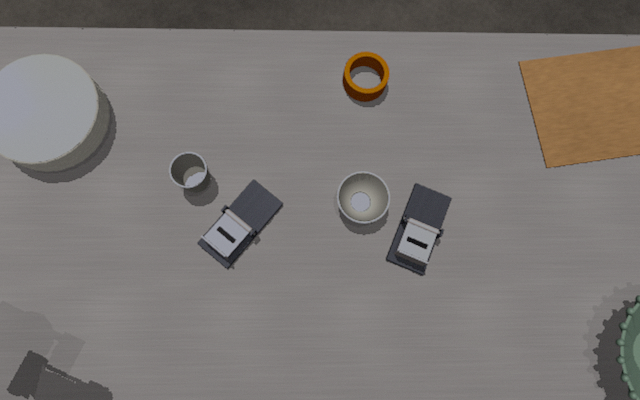

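View pics/scene1.png

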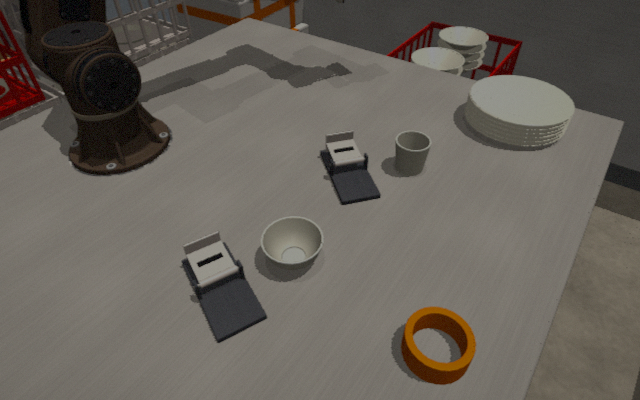

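The top view shows the bowl's stand at about (420,228), with the free plate end up-image at (417,185)-(451,193) and the paddle towards the robot. In the scene view the same stand is near (222,285). The mug's stand is at (240,223) top. I'll enlarge the target in both views to read corners.

```bash
python3 - <<'E'
import cv2,numpy as np
a=cv2.imread("pics/top1.png")[175:285,375:475];b=cv2.imread("pics/scene1.png")[225:345,170:280]
o=np.zeros((480,800,3),np.uint8)
A=cv2.resize(a,None,fx=4,fy=4,interpolation=cv2.INTER_CUBIC);B=cv2.resize(b,None,fx=3.6,fy=3.6,interpolation=cv2.INTER_CUBIC)
o[:440,:400]=A;o[:432,400:796]=B
cv2.imwrite("pics/crop1.png",cv2.convertScaleAbs(o,alpha=1.4))
E
```

```text
(no output)
```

View pics/crop1.png

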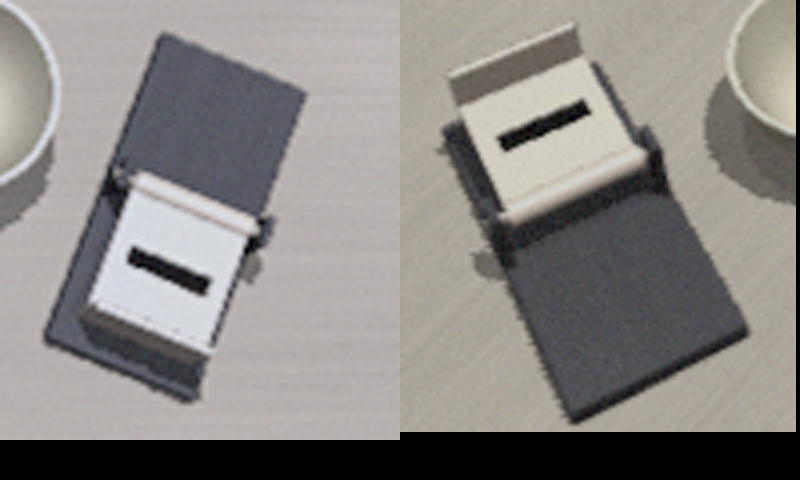

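```bash
cat >h.py <<'E'
from rig import r
import cv2,numpy as np
C={n:r.calibration(n) for n in("top","scene")}
def ray(n,p):
    K=C[n]["intrinsics"];T=C[n]["world_from_camera"]
    d=np.linalg.inv(K)@[p[0],p[1],1];d=T[:3,:3]@[d[0],-d[1],-d[2]];return T[:3,3],d/np.linalg.norm(d)
def tri(a,b):
    o1,d1=ray("top",a);o2,d2=ray("scene",b)
    s=np.linalg.lstsq(np.c_[d1,-d2],o2-o1,rcond=None)[0];p,q=o1+s[0]*d1,o2+s[1]*d2
    return (p+q)/2,np.linalg.norm(p-q)
def plane(n,p,z):
    o,d=ray(n,p);return o+d*(z-o[2])/d[2]
E
python3 - <<'E'
from h import *
t=lambda u,v:(375+u/4-.375,175+v/4-.375)
s=lambda u,v:(170+(u-400)/3.6-.36,225+v/3.6-.36)
for n,a,b in[("end+y",(163,33),(748,325)),("end-y",(307,95),(573,410)),("hinge+y",(137,178),(643,155)),("hinge-y",(258,230),(508,215)),("rim+y",(88,308),(575,27)),("rim-y",(213,352),(447,75))]:
    p,e=tri(t(*a),s(*b));print(n,p.round(1),e.round(1))
for a in[(163,33),(307,95),(195,398),(45,338)]:print(plane("top",t(*a),12).round(1))
# bowl
g=cv2.imread("pics/top1.png")
print("bowl rim ctr",plane("top",(363,199),50).round(0))
E
```

```text
end+y [ 608.2 -152.8    7.2] 0.7
end-y [ 574.2 -228.3    8.3] 1.2
hinge+y [ 523.6 -126.7   37.8] 0.7
hinge-y [ 496.9 -187.3   38.1] 2.3
rim+y [453.9 -96.1  54.5] 2.8
rim-y [ 431.4 -156.    60.7] 2.9
[ 607.2 -151.3   12. ]
[ 573.  -227.5   12. ]
[ 412.  -158.1   12. ]
[443.3 -81.1  12. ]
bowl rim ctr [563. -31.  50.]
```

Target stand: centre about (509,-155), yaw about -0.406. The hinge triangulates to z 38, as given. The rim top is near z 58-60, so the paddle angle is about 0. The bowl is 135 mm away along stand +y, as given.

Plan: hold the paddle's two ends lightly between the pads, with closing along the hinge, and carry it round the 66 mm arc.

>>> step_arm(
  moves=[
    [0,[0.315,0.234,0],[0,0,0]],
    [0,[0.315,0.234,0],[0,0,0]],
    [0,[0.315,0.234,0],[0,0,0]],
    [0,[0.315,0.234,0],[0,0,0]],
    [0,[0.315,0.234,0],[0,0,0]],
    [0,[0.315,0.234,0],[0,0,0]],
    [0,[0.315,0.234,0],[0,0,0]],
    [0,[0,0,0],[0,0,0]],
  ],
  grip_force=3,
)

```text
time: 1.1
ee_pos: [481.6, 247.1, 226.4]
eef_rot: [3.141, 0.0, -0.438]
force: [0.6, 0.3, 0.3]
gripper_width: 87.6
```

>>> step_arm(
  moves=[
    [0,[0.125,0.34,0],[0,0,0]],
    [0,[0.125,0.34,0],[0,0,0]],
    [0,[0.125,0.34,0],[0,0,0]],
    [0,[0.125,0.34,0],[0,0,0]],
    [0,[0.125,0.34,0],[0,0,0]],
    [0,[0.125,0.34,0],[0,0,0]],
    [0,[0.125,0.34,0],[0,0,-0.056]],
    [0,[0,0,0],[0,0,0]],
    [0,[0,0,0],[0,0,0]],
  ],
)

```text
time: 2.22
ee_pos: [449.6, -128.4, 226.4]
eef_rot: [-3.142, 0.0, -0.407]
force: [0.2, 0.7, 1.3]
gripper_width: 87.6
```

```bash
python3 - <<'E'
from h import *
s=r.get_state();print({k:np.round(v,3) for k,v in s.items()})
cv2.imwrite("pics/w1.png",r.camera("wrist"))
E
```

```text
{'time': np.float64(2.225), 'qpos': array([ 0.144,  0.011, -0.426, -0.   , -1.135,  1.02 ]), 'dq': array([ 0.026, -0.003, -0.001, -0.   ,  0.002,  0.002]), 'effort': array([ -1.017, -29.179,  28.292,   6.706,   0.065,   0.059]), 'ee_pos': array([ 449.574, -128.382,  226.366]), 'eef_rot': array([-3.142,  0.   , -0.407]), 'force': array([0.209, 0.651, 1.265]), 'ft_torque': array([-0.002, -0.014,  0.014]), 'gripper_width': np.float64(87.589)}
```

View pics/w1.png

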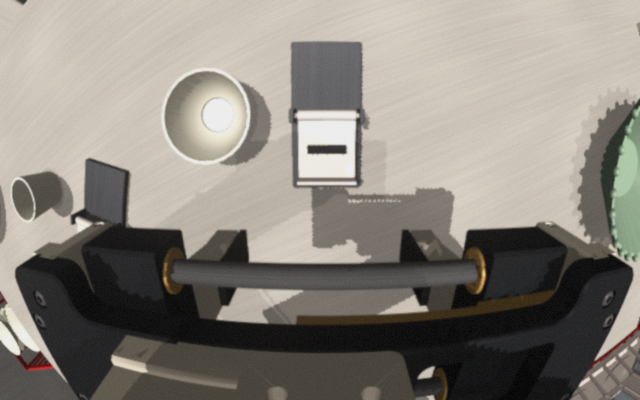

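The wrist view shows the stand square to the tool: plate columns 291-361, rim at row 184 spanning columns about 294-361, hinge at row 116. I'll measure those with the fisheye model.

```bash
cat >>h.py <<'E'
from scipy.spatial.transform import Rotation as Ro
W=r.calibration("wrist")
def wray(p,pos,rot):
    K=W["intrinsics"];d=np.array([p[0]-K[0,2],p[1]-K[1,2]]);n=np.hypot(*d);t=n/K[0,0]
    v=np.array([np.sin(t)*d[0]/n,-np.sin(t)*d[1]/n,-np.cos(t)])
    R=Ro.from_euler("xyz",rot).as_matrix();M=W["mount"]
    return pos+R@M[:3,3],R@M[:3,:3]@v
def wplane(p,z,pos,rot):
    o,d=wray(p,np.array(pos),rot);return o+d*(z-o[2])/d[2]
def stand(q,c=(509,-155.5),yaw=-.406):
    d=np.array(q[:2])-c;return np.array([np.cos(yaw)*d[0]+np.sin(yaw)*d[1],-np.sin(yaw)*d[0]+np.cos(yaw)*d[1]]).round(1)
E
python3 - <<'E'
from h import *
g=cv2.cvtColor(cv2.imread("pics/w1.png"),cv2.COLOR_BGR2GRAY).astype(int)
for row in(60,90,135,165,183):print(row,g[row,284:370].tolist())
P=[449.574,-128.382,226.366];E=[-3.1416,0,-.407]
for n,p,z in[("endL",(291.5,42),12),("endR",(361.5,42),12),("rimL",(294,183),62),("rimR",(360,183),62),("hL",(296,116),40),("hR",(359,116),40)]:
    q=wplane(p,z,P,E);print(n,q.round(1),stand(q))
print("tcp",stand(P))
E
```

```text
60 [197, 196, 198, 198, 198, 198, 183, 136, 107, 107, 115, 109, 112, 103, 108, 106, 107, 105, 108, 108, 107, 105, 106, 106, 104, 106, 108, 104, 108, 108, 110, 106, 104, 107, 107, 101, 102, 104, 103, 105, 103, 105, 106, 107, 108, 105, 106, 105, 107, 106, 109, 105, 104, 103, 104, 106, 106, 104, 106, 106, 104, 103, 106, 104, 105, 104, 108, 107, 104, 102, 106, 104, 104, 105, 107, 105, 98, 113, 172, 196, 199, 201, 198, 199, 199, 200]
90 [198, 197, 201, 198, 191, 195, 183, 141, 110, 104, 106, 105, 106, 103, 108, 102, 102, 102, 102, 102, 106, 105, 102, 102, 101, 105, 102, 109, 102, 97, 100, 104, 100, 100, 97, 96, 101, 98, 100, 98, 101, 100, 104, 98, 103, 101, 101, 100, 99, 100, 102, 100, 101, 101, 105, 101, 96, 100, 103, 100, 102, 102, 100, 100, 100, 100, 105, 101, 104, 100, 101, 102, 104, 101, 102, 101, 98, 112, 166, 191, 195, 196, 197, 199, 201, 199]
135 [188, 189, 189, 184, 182, 182, 176, 150, 111, 96, 94, 94, 99, 128, 186, 228, 236, 237, 236, 236, 236, 236, 238, 235, 236, 235, 236, 237, 237, 235, 238, 237, 236, 237, 236, 238, 236, 237, 237, 237, 237, 236, 237, 236, 236, 235, 236, 236, 2
[... 599 characters left out ...]
, 184, 183]
183 [180, 180, 184, 181, 181, 180, 181, 176, 148, 109, 87, 88, 128, 191, 222, 227, 228, 226, 227, 229, 227, 227, 227, 227, 227, 226, 228, 226, 226, 228, 226, 227, 227, 227, 227, 227, 227, 227, 228, 228, 227, 227, 227, 228, 227, 226, 227, 227, 228, 227, 228, 225, 228, 226, 226, 228, 227, 228, 226, 228, 226, 227, 227, 230, 228, 229, 231, 231, 229, 228, 227, 217, 158, 100, 73, 75, 94, 129, 148, 166, 180, 181, 184, 184, 183, 183]
endL [ 607.5 -156.3   12. ] [90.8 38.2]
endR [ 574.9 -232.7   12. ] [ 91.  -44.9]
rimL [457.3 -98.2  62. ] [-70.1  32.2]
rimR [ 429.1 -163.6   62. ] [-70.2 -39. ]
hL [ 521.9 -127.6   40. ] [ 0.9 30.7]
hR [ 494.5 -191.7   40. ] [  0.9 -38.9]
tcp [-65.3   1.4]
```

>>> step_arm(
  moves=[
    [0,[0,0.023,0.33],[0,0,0]],
    [0,[0,0,0.33],[0,0,0]],
    [0,[0,0,0.33],[0,0,0]],
    [0.1,[0,0,0.2],[0,0,0]],
    [0.18,[0,0,0.13],[0,0,0]],
    [0.18,[0,0,0],[0,0,0]],
    [0.18,[0,0,0],[0,0,0]],
    [0.18,[0,0,0],[0,0,0]],
  ],
)

```text
time: 3.28
ee_pos: [449.2, -131.3, 29.6]
eef_rot: [-3.141, -0.002, -0.405]
force: [0.1, -0.0, -0.2]
gripper_width: 71.7
```

```bash
python3 - <<'E'
from h import *
s=r.get_state();print({k:np.round(s[k],3) for k in("ee_pos","eef_rot","force","gripper_width")})
print(stand(s["ee_pos"]))
w=r.camera("wrist");t=r.camera("scene")[200:350,130:320]
cv2.imwrite("pics/w2.png",np.vstack([w[100:300,160:490],np.pad(cv2.resize(t,(330,260)),((0,0),(0,0),(0,0)))]))
E
```

```text
{'ee_pos': array([ 449.171, -131.335,   29.61 ]), 'eef_rot': array([-3.141e+00, -2.000e-03, -4.050e-01]), 'force': array([ 0.09 , -0.011, -0.176]), 'gripper_width': np.float64(71.658)}
[-64.5  -1.4]
```

View pics/w2.png

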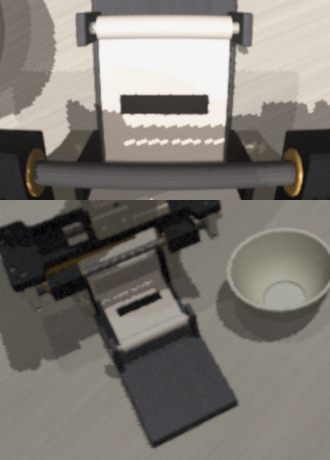

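The paddle, columns about 105-227 in the wrist crop, is centred between the fingers at about 166. There's no contact force, so I'll close lightly.

>>> step_arm(
  moves=[
    [0.22,[0,0,0],[0,0,0]],
    [0.25,[0,0,0],[0,0,0]],
    [0.28,[0,0,0],[0,0,0]],
    [0.32,[0,0,0],[0,0,0]],
    [0.36,[0,0,0],[0,0,0]],
    [0.36,[0,0,0],[0,0,0]],
  ],
  grip_force=3,
)

```text
time: 4.12
ee_pos: [448.5, -131.3, 28.6]
eef_rot: [-3.141, -0.0, -0.406]
force: [-0.7, 5.6, 1.2]
gripper_width: 64.2
```

>>> step_arm(
  moves=[
    [0.36,[0,-0.005,0],[0,0,0]],
    [0.36,[0,0,0],[0,0,0]],
    [0.36,[0,0,0],[0,0,0]],
  ],
)

```text
time: 4.5
ee_pos: [448.5, -131.1, 28.5]
eef_rot: [3.142, 0.0, -0.406]
force: [0.1, 0.3, 1.2]
gripper_width: 63.9
```

>>> step_arm(
  moves=[
    [0.36,[0.0037,0,-0.0561],[0,0,0]],
    [0.36,[0.011,0,-0.0552],[0,0,0]],
    [0.36,[0.0181,0,-0.0533],[0,0,0]],
    [0.36,[0.0249,0,-0.0504],[0,0,0]],
    [0.36,[0,0,0],[0,0,0]],
  ],
)

```text
time: 5.12
ee_pos: [456.8, -134.6, 61.5]
eef_rot: [-3.141, -0.001, -0.406]
force: [-1.6, 0.2, 1.7]
gripper_width: 63.4
```

```bash
python3 - <<'E'
from h import *
s=r.get_state();print({k:np.round(s[k],3) for k in("ee_pos","force","gripper_width")},stand(s["ee_pos"]))
t=r.camera("scene")[200:350,130:320];cv2.imwrite("pics/s3.png",cv2.resize(t,None,fx=3,fy=3))
E
```

```text
{'ee_pos': array([ 456.784, -134.647,   61.501]), 'force': array([-1.647,  0.233,  1.682]), 'gripper_width': np.float64(63.422)} [-56.2  -1.5]
```

View pics/s3.png

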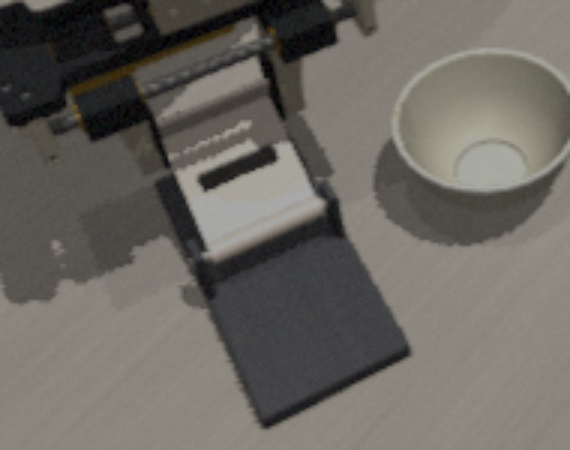

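The paddle is rising with the fingers. The stand's front corner is still at scene (218,342), and forces are about 2 N. Continuing to past upright.

>>> step_arm(
  moves=[
    [0.36,[0.0313,0,-0.0468],[0,0,0]],
    [0.36,[0.0371,0,-0.0423],[0,0,0]],
    [0.36,[0.0423,0,-0.0371],[0,0,0]],
    [0.36,[0.0468,0,-0.0313],[0,0,0]],
    [0.36,[0.0504,0,-0.0249],[0,0,0]],
    [0.36,[0.0533,0,-0.0181],[0,0,0]],
    [0.36,[0.0552,0,-0.011],[0,0,0]],
    [0.36,[0.0561,0,-0.0037],[0,0,0]],
    [0.36,[0,0,0],[0,0,0]],
  ],
)

```text
time: 6.3
ee_pos: [508.9, -157.0, 93.2]
eef_rot: [3.142, -0.001, -0.406]
force: [0.2, -0.5, 1.6]
gripper_width: 63.9
```

```bash
python3 - <<'E'
from h import *
s=r.get_state();print({k:np.round(s[k],3) for k in("ee_pos","force","gripper_width")},stand(s["ee_pos"]))
t=r.camera("scene")[180:350,110:320];cv2.imwrite("pics/s4.png",cv2.resize(t,None,fx=3,fy=3))
E
```

```text
{'ee_pos': array([ 508.907, -156.996,   93.207]), 'force': array([ 0.216, -0.514,  1.65 ]), 'gripper_width': np.float64(63.866)} [ 0.5 -1.4]
```

View pics/s4.png

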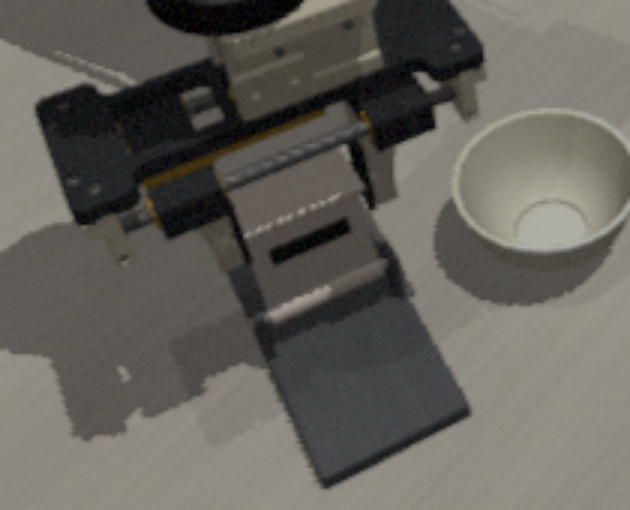

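The paddle is about upright, the bar face is toward the camera, and the stand corner is still at (218,342). Now the second half of the arc.

>>> step_arm(
  moves=[
    [0.36,[0.0561,0,0.0037],[0,0,0]],
    [0.36,[0.0552,0,0.011],[0,0,0]],
    [0.36,[0.0533,0,0.0181],[0,0,0]],
    [0.36,[0.0504,0,0.0249],[0,0,0]],
    [0.36,[0.0468,0,0.0313],[0,0,0]],
    [0.36,[0.0423,0,0.0371],[0,0,0]],
    [0.36,[0.0371,0,0.0423],[0,0,0]],
    [0.36,[0.0313,0,0.0468],[0,0,0]],
    [0.36,[0.0249,0,0.0504],[0,0,0]],
    [0.36,[0.0181,0,0.0533],[0,0,0]],
    [0.36,[0.011,0,0.0552],[0,0,0]],
    [0.36,[0.0037,0,0.0561],[0,0,0]],
  ],
)

```text
time: 7.85
ee_pos: [567.4, -182.1, 28.0]
eef_rot: [-3.141, -0.0, -0.406]
force: [3.2, -1.8, 2.1]
gripper_width: 63.9
```

```bash
python3 - <<'E'
from h import *
s=r.get_state();print({k:np.round(s[k],3) for k in("ee_pos","force","gripper_width")},stand(s["ee_pos"]))
t=r.camera("scene")[180:350,110:320];cv2.imwrite("pics/s5.png",cv2.resize(t,None,fx=3,fy=3))
E
```

```text
{'ee_pos': array([ 567.401, -182.067,   28.035]), 'force': array([ 3.174, -1.763,  2.145]), 'gripper_width': np.float64(63.895)} [64.1 -1.3]
```

View pics/s5.png

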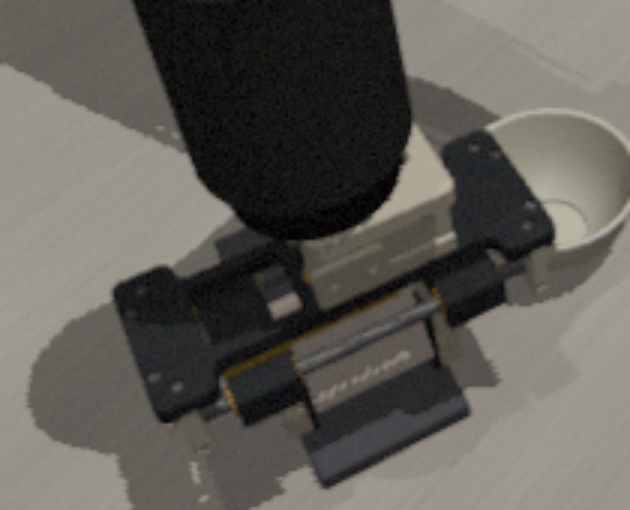

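>>> step_arm(
  moves=[
    [0.36,[0.003,0,0.015],[0,0,0]],
    [0.36,[0.003,0,0.015],[0,0,0]],
    [0.36,[0,0,0],[0,0,0]],
  ],
)

```text
time: 8.28
ee_pos: [567.6, -182.2, 23.8]
eef_rot: [-3.142, 0.001, -0.406]
force: [1.3, 0.1, -0.8]
gripper_width: 64.0
```

>>> step_arm(
  moves=[
    [0.25,[0,0,0],[0,0,0]],
    [0.1,[0,0,0],[0,0,0]],
    [0,[0,0,0],[0,0,0]],
    [0,[0,0,0],[0,0,0]],
    [0,[0,0,0],[0,0,0]],
    [0,[0,0,-0.3],[0,0,0]],
    [0,[0,0,-0.4],[0,0,0]],
    [0,[-0.4,0,-0.3],[0,0,0]],
    [0,[-0.4,0,0],[0,0,0]],
    [0,[0,0,0],[0,0,0]],
  ],
)

```text
time: 9.52
ee_pos: [463.1, -138.1, 167.3]
eef_rot: [-3.14, -0.0, -0.405]
force: [0.9, 0.0, 1.0]
gripper_width: 87.9
```

```bash
python3 - <<'E'
from h import *
s=r.get_state();print({k:np.round(s[k],3) for k in("ee_pos","eef_rot","force","gripper_width")})
w=r.camera("wrist");t=r.camera("top");c=r.camera("scene")
cv2.imwrite("pics/top6.png",t);cv2.imwrite("pics/scene6.png",c);cv2.imwrite("pics/w6.png",w)
o=np.zeros((600,800,3),np.uint8)
o[:440,:400]=cv2.resize(t[175:285,375:475],None,fx=4,fy=4,interpolation=2);o[:432,400:796]=cv2.resize(c[225:345,170:280],None,fx=3.6,fy=3.6,interpolation=2)
o[440:600,:320]=cv2.resize(w[:320],(320,160))
cv2.imwrite("pics/crop6.png",o)
E
```

```text
{'ee_pos': array([ 463.149, -138.131,  167.286]), 'eef_rot': array([-3.14 , -0.   , -0.405]), 'force': array([0.916, 0.039, 1.018]), 'gripper_width': np.float64(87.857)}
```

View pics/crop6.png

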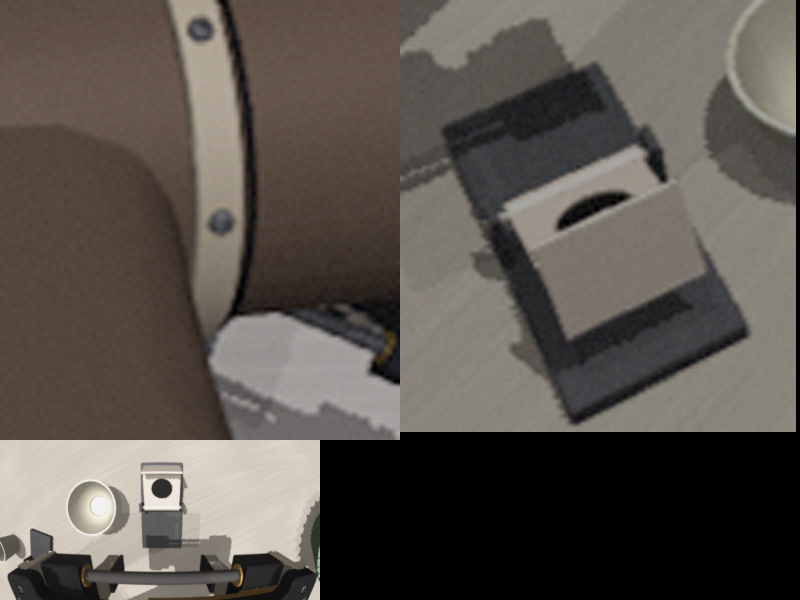

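The disc face is up, and the stand's corners are at the same pixels as before: (573,412) and (748,325) in the scene crop. I'll check flatness from the rim's outer-face corners, which read about (540,247), (680,182), (568,340) and (708,272).

```bash
python3 - <<'E'
from h import *
K=C["scene"]["intrinsics"];T=np.linalg.inv(C["scene"]["world_from_camera"])
def crop(P):
    c=T@np.r_[P,1];p=K@[c[0],-c[1],-c[2]];p=p[:2]/p[2];return ((p-[170,225]+.36)*3.6+[400,0]).round(0)
cy,sy=np.cos(-.406),np.sin(-.406)
def w(x,y,z,c=(508.9,-155.5)):return [c[0]+cy*x-sy*y,c[1]+sy*x+cy*y,z]
print("plate ends",crop(w(90,-42,12)),crop(w(90,42,12)))
for d in(0,.1,.2,.4):  # short of flat by d
    ca,sa=np.cos(d),np.sin(d)
    print(d,[crop(w(74*ca-h*sa,y,38+74*sa+h*ca)).tolist() for h in(24,-24) for y in(-32,32)])
E
```

```text
plate ends [569. 409.] [748. 318.]
0 [[557.0, 306.0], [699.0, 237.0], [577.0, 366.0], [712.0, 299.0]]
0.1 [[551.0, 291.0], [694.0, 222.0], [576.0, 361.0], [712.0, 293.0]]
0.2 [[545.0, 275.0], [689.0, 207.0], [574.0, 354.0], [711.0, 286.0]]
0.4 [[531.0, 241.0], [677.0, 174.0], [567.0, 335.0], [707.0, 266.0]]
```

The observed corners match a paddle about 0.37 rad short of flat, so it slipped in the pads near the end. I'll press down on the rim's top with shut fingertips at stand x of about 67, until it meets the stop.

>>> step_arm(
  moves=[
    [1,[0.386,-0.007,0],[0,0,0]],
    [1,[0.386,0,0],[0,0,0]],
    [1,[0,0,0],[0,0,0]],
    [1,[0,0,0],[0,0,0]],
    [1,[0,0,0],[0,0,0]],
    [1,[0,0,0],[0,0,0]],
    [1,[0,0,0],[0,0,0]],
    [1,[0,0,0],[0,0,0]],
  ],
)

```text
time: 10.68
ee_pos: [573.6, -183.6, 167.0]
eef_rot: [-3.141, -0.001, -0.406]
force: [0.5, -0.9, 0.8]
gripper_width: 13.1
```

>>> step_arm(
  moves=[
    [1,[0,0,0.24],[0,0,0]],
    [1,[0,0,0.2],[0,0,0]],
    [1,[0,0,0],[0,0,0]],
  ],
)

```text
time: 11.05
ee_pos: [571.9, -183.6, 98.6]
eef_rot: [3.14, 0.004, -0.406]
force: [-0.1, 0.6, -0.2]
gripper_width: 0.6
```

>>> step_arm(
  moves=[
    [1,[-0.03,0,0],[0,0,0]],
    [1,[0,0,0.055],[0,0,0]],
    [1,[0,0,0.04],[0,0,0]],
    [1,[0,0,0.04],[0,0,0]],
    [1,[0,0,0.04],[0,0,0]],
    [1,[0,0,0.04],[0,0,0]],
    [1,[0,0,0],[0,0,0]],
  ],
)

```text
time: 11.92
ee_pos: [568.9, -181.9, 67.5]
eef_rot: [3.141, 0.002, -0.406]
force: [-0.2, -0.8, -0.4]
gripper_width: 0.3
```

```bash
python3 - <<'E'
from h import *
s=r.get_state();print({k:np.round(s[k],3) for k in("ee_pos","force")},stand(s["ee_pos"]))
t=r.camera("scene")[180:350,110:320];cv2.imwrite("pics/s7.png",cv2.resize(t,None,fx=3.6,fy=3.4))
E
```

```text
{'ee_pos': array([ 568.899, -181.909,   67.474]), 'force': array([-0.18 , -0.784, -0.374])} [65.5 -0.6]
```

View pics/s7.png

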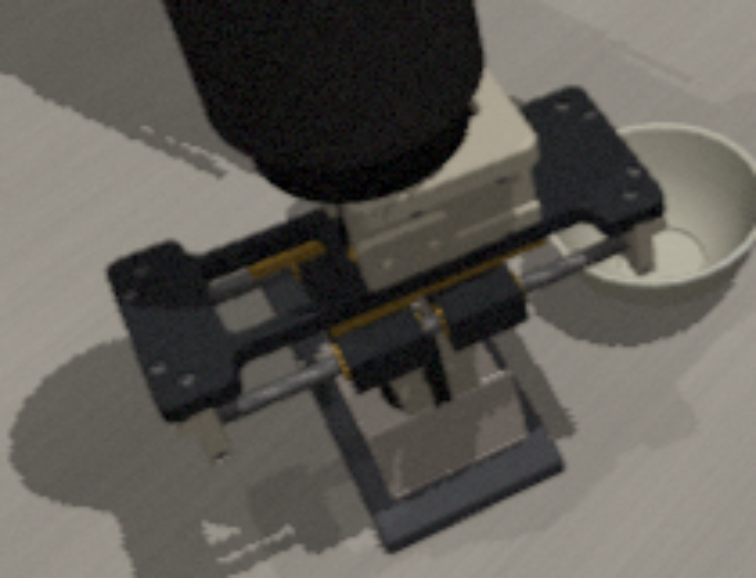

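The rim top is now at about (368,440)-(510,375), close to the flat prediction (short by about 0.05 rad), with the fingertips on it. Pressing on to the stop.

>>> step_arm(
  moves=[
    [1,[0,0,0.015],[0,0,0]],
    [1,[0,0,0.015],[0,0,0]],
    [1,[0,0,0],[0,0,0]],
  ],
)

```text
time: 12.35
ee_pos: [569.4, -181.9, 63.7]
eef_rot: [3.142, 0.0, -0.406]
force: [0.3, 0.6, 0.1]
gripper_width: 0.3
```

>>> step_arm(
  moves=[
    [1,[0,0,0.008],[0,0,0]],
    [1,[0,0,0],[0,0,0]],
  ],
)

```text
time: 12.6
ee_pos: [569.5, -181.9, 62.6]
eef_rot: [-3.142, 0.0, -0.406]
force: [-0.3, -1.0, -0.3]
gripper_width: 0.6
```

>>> step_arm(
  moves=[
    [1,[0,0,0.008],[0,0,0]],
    [1,[0,0,0],[0,0,0]],
  ],
)

```text
time: 12.85
ee_pos: [569.7, -182.0, 62.0]
eef_rot: [3.142, -0.0, -0.406]
force: [-2.0, 0.5, 5.3]
gripper_width: 0.3
```

>>> step_arm(
  moves=[
    [1,[0,0,0.006],[0,0,0]],
    [1,[0,0,0],[0,0,0]],
  ],
)

```text
time: 13.1
ee_pos: [569.8, -182.1, 61.7]
eef_rot: [3.142, -0.001, -0.405]
force: [-3.7, 1.7, 8.7]
gripper_width: 0.6
```

The force rises at z = 62, exactly the flat rim height, so the stop is reached. Retracting and checking.

>>> step_arm(
  moves=[
    [1,[0,0,-0.05],[0,0,0]],
    [1,[0,0,-0.3],[0,0,0]],
    [1,[0,0,-0.4],[0,0,0]],
    [1,[-0.4,0,-0.2],[0,0,0]],
    [1,[-0.4,0,0],[0,0,0]],
    [1,[0,0,0],[0,0,0]],
  ],
)

```text
time: 13.85
ee_pos: [459.5, -135.4, 201.9]
eef_rot: [-3.14, -0.001, -0.405]
force: [0.3, 0.5, 0.4]
gripper_width: 0.7
```

```bash
python3 - <<'E'
from h import *
c=r.camera("scene");b=cv2.imread("pics/scene1.png")
cv2.imwrite("pics/crop8.png",np.hstack([cv2.resize(c[225:345,170:280],None,fx=3.6,fy=3.6,interpolation=2),cv2.resize(c[120:320,240:440],(400,432))]))
for n,(x,y,w,h) in{"bowl":(255,215,75,65),"mug+marker":(315,125,120,85)}.items():
    print(n,cv2.phaseCorrelate(*[cv2.cvtColor(i[y:y+h,x:x+w],6).astype(np.float32) for i in(b,c)]))
E
```

```text
bowl ((0.5567805989720611, 0.06710842677011897), 0.9583293581008911)
mug+marker ((-0.011461280109877237, 0.02717565194389948), 0.948487221399943)
```

View pics/crop8.png

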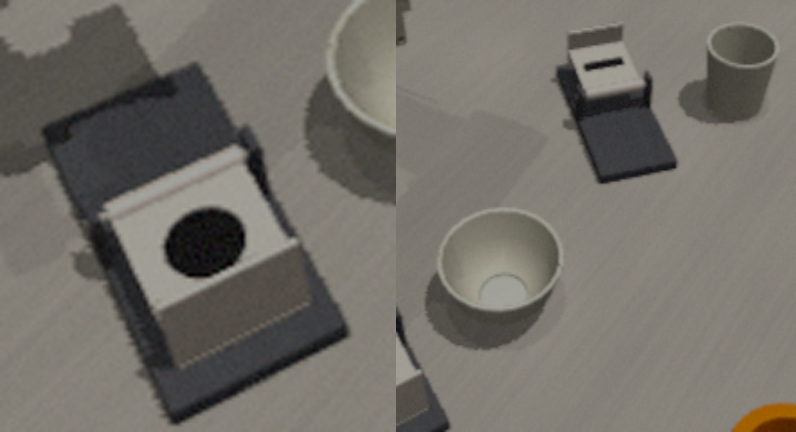

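The disc face is up. The rim's top corners, at crop (157,310) and (298,243), match the flat prediction of (157,306) and (299,237) within the offset already seen at the plate corners. The stand, bowl, mug and other marker look unchanged.

```bash
python3 -c "
from rig import r
print(r.finish_job())"
```

```text
the job is handed in; nothing more can be done
None
```

The bowl marker's paddle now lies flat on the far side of its hinge with the disc face up, and the job is handed in at about 14 s.

- **Turning it:** I held the paddle's two ends between the fingertips with about 3 N and followed the hinge arc. It slipped in the pads near the end and stopped about 0.37 rad short of flat, which showed in the check picture.
- **Finishing it:** I pressed the rim down with shut fingertips until the force rose to about 9 N at 62 mm. That is exactly the rim height given for a flat paddle.

**Last checks:**
- The rim corners matched the flat prediction to within 4–6 px in the 3.6× enlarged crop, the same calibration offset as at the plate's corners.
- The stand's corners stayed at the same pixels throughout.
- The mug and its marker shifted by less than 0.03 px.
- The bowl's image patch gave a 0.56 px shift (very roughly 1 mm). I think that comes from shadows and the paddle at the edge of the patch, because the arm did not touch the bowl, but I did not confirm it separately.
- When the fingers first closed, they were slightly off centre and pushed sideways with 5.6 N, which I relieved at once. No stand movement was visible.

I viewed 10 pictures, the full budget.

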